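# Set the spirit dispenser to the large measure

## Task

The dispenser on the tasting counter is shut off, its handle sitting in the first notch. Pull the handle up against its spring, turn it clockwise past the middle notch (small measure) and let it snap fully down into the third notch (large measure), then let go. The third notch is on an adjustable collar, so find it by feel; do not force the handle hard against its pull stop or the notch walls, and leave the bottle, glass and jar where they stand.

Things in the scene. Friction and masses are not known exactly. Their poses are not given: they have to be found in the camera images.
- dispenser: Fixed aluminium housing 200 (x) x 310 (y) mm, flat top 110 mm up; spans y -100 to +210 mm of its origin, which lies on the counter below the handle's axis; z up. Drip tray and nozzle stick out to -x; a squat amber reservoir (96 mm diameter, top 199 mm above the counter) stands on the top, 155 mm to +y of the handle's axis.
- crown: Fixed steel ring, 86 mm diameter, on the housing's top (origin there, on the handle's axis; axes as dispenser). Lands 13 mm above the housing; notches 7 mm deep, 7.2 mm wide at 36 mm radius. It carries the adjustable collar, an arc with two small outer tabs, the third notch midway between them. Force between handle and crown: about 6 N at rest in a notch, 9 N on a land; must stay under 35 N.
- handle: Selector handle: black wing bar 60 long x 14 wide x 36 mm high, seated its underside is 22 and top 58 mm above the housing's top, on a 28 mm diameter neck; a 5 x 5 mm steel pin points along the bar, reaching 45 mm from the axis, and lies in the notches. Origin on the axis at the housing's top when seated; z up, x along the bar to the pin.
- wing (a point): Point on the handle's axis at the middle of the wing bar, 44 mm above the housing's top when seated: the place to grip, fingers on the bar's two 60 mm long sides. x along the bar towards the pin.
- lift (a joint): How far the handle is pulled up, m. 0 = seated in a notch, 0.007 = pin resting on the lands between notches, above 0.007 = clear of them, 0.012 = against the rigid pull stop. The spring pulls down with about 6.5 N seated and 10 N at the stop, its own weight included.
- turn (a joint): Handle's angle, rad, growing clockwise seen from above: 0 = first notch (shut), 0.45 = middle (small measure), third (large measure) anywhere from 1.05 to 1.40; end stop (9 mm above the lands) at 1.75. Play in a notch 0.03 each way. Let down between notches, the pin rests on the land and drops in when turned over a notch. It turns with under 0.1 N m on the land and stays where left.
- bottle: Loose amber bottle, 68 mm diameter, about 235 mm high with its pourer. Origin under its centre. Bystander.
- glass: Loose clear tumbler, 60 mm diameter, 85 mm high. Origin under its centre. Bystander.
- jar: Loose clear jar, 90 mm diameter, 130 mm high. Origin under its centre. Bystander.

How it is judged (in metres and radians):
On the way, in this order (a step that is already met when the one before it is completed fails the run):
1. the handle is pulled up clear of the first notch (value of joint lift above 0.0075 m and value of joint turn below 0.12 rad), for 0.05 s.
2. the handle has been turned past the middle notch, above the lands (value of joint lift above 0.0055 m and value of joint turn above 0.56 rad), for 0.05 s.
At the end, for the whole second after the job is handed in: The handle has snapped down into the third notch (lift under 2.5 mm, turn between 1.0 and 1.45 rad) and is at rest; the bottle, glass and jar are within 15 mm of where they stood (value of joint lift below 0.0025 m and value of joint turn between 1 and 1.45 rad and velocity of joint turn between -0.05 and 0.05 rad/s and distance of each of bottle, glass, jar from where it was at the start of the episode below 0.015 m); the robot touches nothing.
It fails at once if the handle is forced: more than 35 N between it and the crown's notches, stops or collar (contact force between handle and crown above 35 N).
It fails at once if the bottle is knocked over or pushed more than 15 mm (distance of bottle from where it was at the start of the episode above 0.015 m or angle between bottle's own z axis and vertical above 0.35 rad).
It fails at once if the glass is knocked over or pushed more than 15 mm (distance of glass from where it was at the start of the episode above 0.015 m or angle between glass's own z axis and vertical above 0.35 rad).
It fails at once if the jar is knocked over or pushed more than 15 mm (distance of jar from where it was at the start of the episode above 0.015 m or angle between jar's own z axis and vertical above 0.35 rad).
It also fails if it takes over 58 s, if anything falls off the work surface, if the arm or the gripper's body presses on something with over 40 N, if the wrist force passes 120 N, or if a joint passes its speed limit or range.

## Robot

A 6-joint arm with a two-finger parallel gripper is mounted at the origin on the work surface. World frame = base frame: x ahead of the robot, y to its left, z up, the work surface at z = 0. Lengths are in mm, angles in rad, forces in N, time in s.
With the tool pointing down it reaches from about 275 to 725 mm from the base axis. Payload 15.9 kg.
Tool frame: the origin (TCP) lies midway between the tips of the shut fingers; the grasp point (between the pads) lies 19 mm behind it (bot.hold_point_z is the distance from the TCP to the grasp point, in mm); z points along the fingers, x is the direction in which the jaws open and shut, and the axes are right-handed (so a half turn about z gives the same grasp; the last joint's range is limited). The gripper opens to 85 mm and grips with 20 to 120 N. Pads are 22 mm wide; open, the fingers measure 114 mm over their backs; the gripper's body (76 mm by 85 mm) begins 54 mm behind the grasp point. The pads swing forward as they close: fully open they stand 13 mm farther back than shut.
Start: joints at [-1.291, 0.213, -0.034, 1.323, 0, 1.571], TCP at [138.076, -480.542, 231.306] pointing down, gripper open.
Joint ranges: [-2.98, 2.98], [-0.74, 1.72], [-1.14, 1.35], [-2.1, 2.04], [-1.57, 1.44], [-3.14, 3.14]. Speed limits (rad/s): [1.89, 1.89, 2.39, 2.57, 3.14, 3.14].

## Interface

Orientations are given as a unit quaternion [x, y, z, w].
In Python, from plant import readout, camera, camera_info, workorder, outline_of, bot gives the robot as it stands.
- The arm moves only by the shell command python3 -m creep 'ROWS' [OPENING]. ROWS is JSON, a list that holds one entry, the list of rows, each a list of 6 numbers: the shift along the tool's x, y, z in m, then the turn, a rotation vector about the tool's x, y, z in rad. A call has 1 to 20 rows; each row shifts and turns the commanded pose from where the row before left it, along the tool's axes as they then stand; what a row does not reach is not made up. A row lasts 1/12 s, in which the tool goes at most 41.7 mm and 7.16 degrees, less where a joint would pass 70% of its speed; a pose out of reach is approached as far as the arm can. A call with a gripper value outside its range is refused whole. OPENING is the closure in counts, from 0 (fully open) to 255 (shut), set as the call begins (- or left out, the last holds). The fingers move at their own pace and stop on an object; the grip force is fixed at half the most. Time passes only in rows, so rows that do not move let the fingers close. It gives the time, the measured TCP pose, the force and the opening at its end, in the units of the state.
- readout.read_state(): the state, without advancing time (a new reading comes with each control period).
- camera(name): name is "side" or "top" or "wrist"; returns the picture (400x640x3 uint8, red, green, blue); there is no depth.
- camera_info(name): a dict with "K" (3x3 intrinsics, pixels), "world_from_camera" (4x4, takes a point from camera to world coordinates). Camera axes: x right, y up, looking along -z (the intrinsics and any distortion apply to the point x, -y, -z); pixel columns grow to the right and rows downward; lengths in mm; the calibration is good to about 2 mm. The wrist camera is an equidistant fisheye: a pixel r from the principal point sees the ray r / f radians off the axis. A picture is of the moment at which its call begins: read the wrist's pose just before it. camera_info takes no time and is no camera call; for the wrist camera it gives the pose at the moment of the call.
- workorder.sign_off(): hands the job in, once; it reports no verdict.
Trained networks look in the newest picture that a camera, given by its name, has taken for a name from the list of things; names that differ only in an ending like _2 or _b are one class to them, and where a whole thing is asked for, a point or a joint stands for the part that bears it (a point fixed in the world has none). Each returns a list of dicts, best first, with "score" (0 to 1); they miss things now and then, are a little off and sometimes report something else, mostly with a low value. They report only what shows in the picture. A call takes as long as a camera call.
- outline_of(camera, query): "mask" (400x640 bool, what is visible of it) and "pixel" ([column, row] in pixels, amid what is visible of it).
The state is a dict: "t": time; "qpos": joint angles; "joint_vel": joint speeds; "joint_efforts": joint torques, N m; "ee_pos": TCP position; "tcp_rot": TCP orientation; "wrist_force": force on the tool from outside, world axes, zero at the start; "torque": the same for the moment, N m; "gripper_width": finger opening in mm.
Only numpy, scipy, OpenCV 4.12 (cv2) and the standard library are available. Lean on these libraries where they do the work, as an engineer would, in place of code of your own. Each camera call takes 0.05 s, during which the arm holds its last target.

## Working session

There is one attempt and no reset: what is moved stays moved. The work goes in short steps, Python scripts to look and compute and a shell command to move; the robot and the scene stay as the last step left them, time stands still between calls to the robot, and variables do not carry over. Pictures are saved under pics/ and viewed, and the job is handed in when it is done.

```bash
mkdir -p pics; ls; python3 - <<'E'
from plant import readout, camera, camera_info, outline_of, bot
import cv2
print(readout.read_state())
for n in ("side","top","wrist"):
    im=camera(n); cv2.imwrite(f"pics/{n}0.png",im[:,:,::-1])
    i=camera_info(n); print(n,i)
E
```

```text
pics
{'t': 0.0, 'qpos': array([-1.29099007e+00,  2.13367629e-01, -3.50699382e-02,  1.32346745e+00,
       -6.75915868e-07,  1.57076913e+00]), 'joint_vel': array([-1.19275988e-03, -3.50813716e-04,  4.33438362e-05,  4.65609334e-04,
       -7.63010098e-04, -7.21075644e-04]), 'joint_efforts': array([-1.26833278e-03, -6.86151481e+01,  4.87121272e+01,  1.71418616e-02,
       -1.10208214e-04,  1.85380526e-05]), 'ee_pos': array([ 137.9927906 , -480.23532051,  230.80611313]), 'tcp_rot': array([ 7.98810111e-01, -6.01582995e-01, -4.43010253e-04, -3.33226317e-04]), 'wrist_force': array([-0.08493483,  0.4693981 ,  0.25966218]), 'torque': array([-0.04989261, -0.02591007, -0.03352224]), 'gripper_width': 85.3749913831805}
side {'K': array([[381.64113867,   0.        , 317.03608265],
       [  0.        , 381.64113867, 203.06655895],
       [  0.        ,   0.        ,   1.        ]]), 'world_from_camera': array([[-9.88383067e-01,  9.27747511e-02, -1.20381721e-01,
         4.96466497e+02],
       [-1.51693659e-01, -6.51060646e-01,  7.43713028e-01,
         8.32145271e+02],
       [-9.37801014e-03,  7
[... 502 characters left out ...]
      [ 9.00339019e-03,  1.54056027e-01,  9.88021093e-01,
         1.35282629e+03],
       [ 0.00000000e+00,  0.00000000e+00,  0.00000000e+00,
         1.00000000e+00]])}
wrist {'K': array([[309.70691629,   0.        , 320.43513969],
       [  0.        , 309.70691629, 194.89093684],
       [  0.        ,   0.        ,   1.        ]]), 'world_from_camera': array([[ 2.76122828e-01,  9.10014061e-01,  3.09241964e-01,
         2.17285282e+02],
       [-9.61122124e-01,  2.61663726e-01,  8.81836622e-02,
        -4.57171515e+02],
       [-6.69031789e-04, -3.21568815e-01,  9.46885975e-01,
         3.74504622e+02],
       [ 0.00000000e+00,  0.00000000e+00,  0.00000000e+00,
         1.00000000e+00]])}
```

View pics/top0.png

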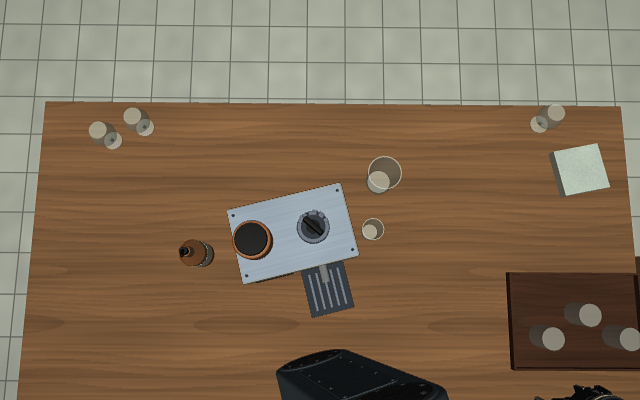

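View pics/side0.png

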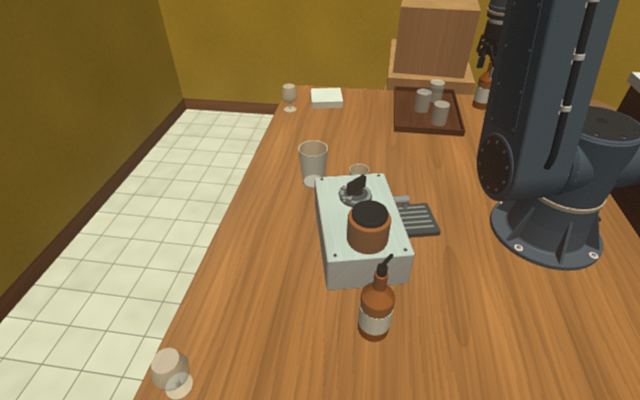

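View pics/wrist0.png

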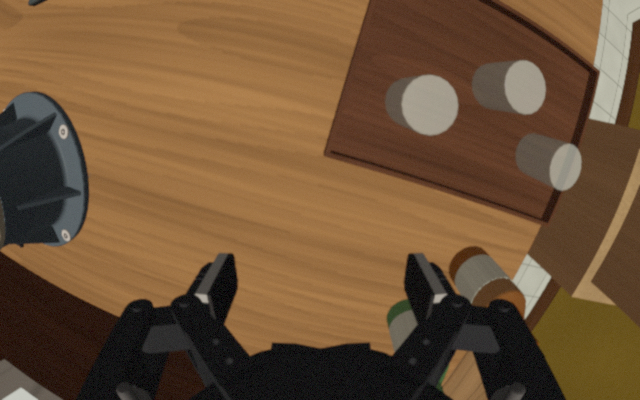

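```bash
cat > h.py <<'E'
import numpy as np, cv2
from plant import readout, camera, camera_info, outline_of, bot
def ray(info,px,fish=False):
    K=info["K"];M=info["world_from_camera"]
    u=(px[0]-K[0,2])/K[0,0]; v=(px[1]-K[1,2])/K[1,1]
    if fish:
        r=np.hypot(u,v); s=np.sin(r)/max(r,1e-9); d=np.array([u*s,-v*s,-np.cos(r)])
    else: d=np.array([u,-v,-1.])
    return M[:3,3],M[:3,:3]@d
def atz(info,px,z,fish=False):
    o,d=ray(info,px,fish); return o+d*(z-o[2])/d[2]
def proj(info,P,fish=False):
    K=info["K"];M=info["world_from_camera"]
    c=M[:3,:3].T@(np.asarray(P,float)-M[:3,3]); x,y,z=c[0],-c[1],-c[2]
    if fish:
        r=np.hypot(x,y);t=np.arctan2(r,z);return np.array([K[0,0]*x/r*t+K[0,2],K[1,1]*y/r*t+K[1,2]])
    return np.array([K[0,0]*x/z+K[0,2],K[1,1]*y/z+K[1,2]])
E
python3 - <<'E'
from h import *
for n in ("top","side"):
    im=cv2.imread(f"pics/{n}0.png")
    c=im[165:325,215:395] if n=="top" else im[140:300,290:440]
    cv2.imwrite(f"pics/{n}0z.png",cv2.resize(c,None,fx=4,fy=3.75 if n=="side" else 3.7,interpolation=cv2.INTER_CUBIC))
i=camera_info("top")
for p in [(227,211),(341,183),(358,257),(243,284)]: print(p,atz(i,p,110).round(1))
for q in ("dispenser","crown","handle","bottle","glass","jar","wing"):
    for n in ("top","side"):
        r=outline_of(n,q)
        for a in r[:2]:
            m=a["mask"].nonzero(); print(q,n,round(a["score"],2),a["pixel"],len(m[0]),m[1].min(),m[1].max(),m[0].min(),m[0].max())
print(readout.read_state()['t'])
E
```

```text
(227, 211) [563.1 282.4 110. ]
(341, 183) [639.8 -15.5 110. ]
(358, 257) [445.7 -58.9 110. ]
(243, 284) [375.4 235.2 110. ]
dispenser top 0.91 [304.0, 242.8] 11292 227 358 183 316
dispenser side 0.6 [364.0, 227.2] 10390 314 440 173 290
crown top 0.94 [316.0, 232.9] 638 297 329 209 243
crown side 0.68 [356.9, 188.5] 320 347 366 175 198
crown side 0.6 [352.3, 195.5] 372 339 372 186 207
handle top 0.7 [311.6, 222.5] 221 301 322 216 234
handle side 0.73 [355.6, 188.3] 313 347 366 175 198
bottle top 0.73 [197.5, 252.9] 754 179 213 240 266
bottle top 0.17 [312.1, 226.2] 216 303 322 216 233
bottle side 0.64 [377.3, 308.1] 2123 358 394 254 341
glass top 0.86 [372.1, 227.8] 419 362 383 217 239
glass side 0.68 [357.9, 167.4] 166 350 369 164 174
jar top 0.56 [383.3, 172.3] 1065 366 401 156 194
jar side 0.92 [311.0, 157.3] 1043 299 326 141 187
wing top 0.77 [313.8, 229.1] 196 304 322 217 233
wing top 0.16 [384.2, 171.2] 1027 366 400 156 193
wing side 0.61 [356.6, 188.7] 307 344 366 175 202
0.85
```

View pics/top0z.png

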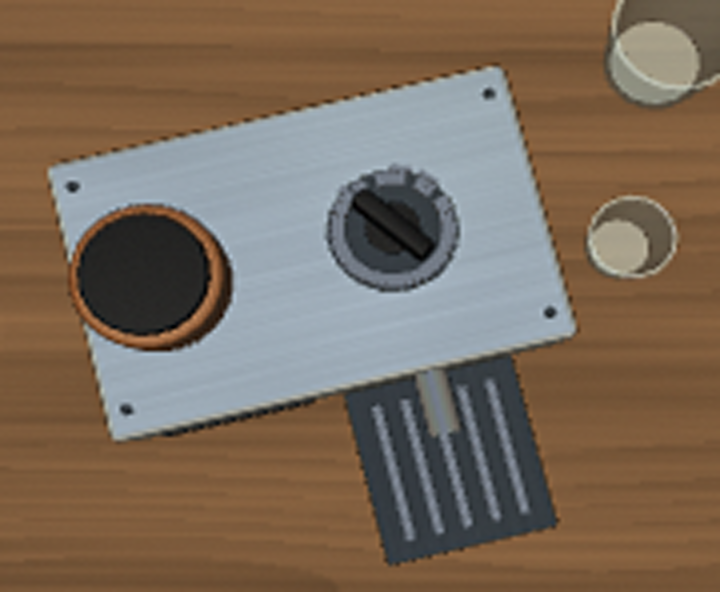

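View pics/side0z.png

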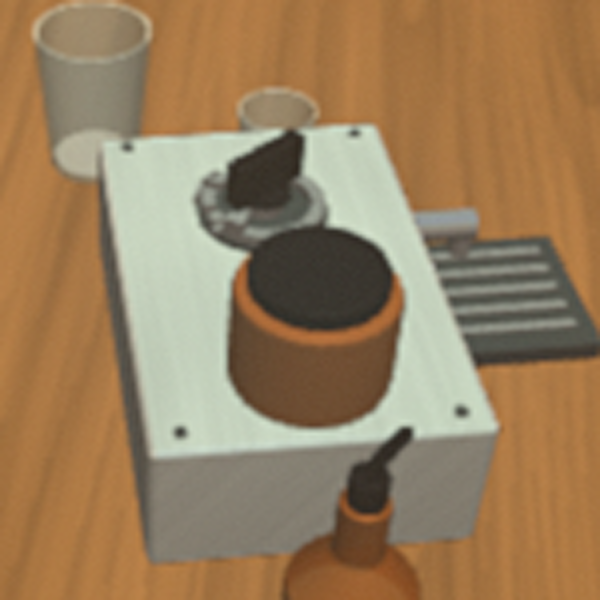

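```bash
python3 - <<'E'
from h import *
from scipy.optimize import least_squares
L=np.array([(100,210),(100,-100),(-100,-100),(-100,210)],float)
W=[]
i=camera_info("top")
# zoomed corners from top0z: (50,165),(500,68),(576,330),(115,440)
Z=np.array([(50,165),(500,68),(576,330),(115,440)])/[4,3.7]+[215-.4,165-.4]
W=np.array([atz(i,p,110)[:2] for p in Z])
def f(x):
    c,s=np.cos(x[2]),np.sin(x[2]); return ((L@np.array([[c,s],[-s,c]])+x[:2])-W).ravel()
r=least_squares(f,[520,60,.23]);print(r.x,r.fun.round(1))
for nm,p,z in (("crown",(393,228),123),("barA",(350,200),168),("barB",(431,249),168)):
    print(nm,atz(i,np.array(p)/[4,3.7]+[214.6,164.6],z).round(1))
E
```

```text
[5.23118513e+02 5.77958465e+01 2.49116321e-01] [ 0.4  3.7  4.9 -2.7 -3.1 -3.3 -2.2  2.3]
crown [523.3  58.1 123. ]
barA [537.1  85.1 168. ]
barB [504.4  34.6 168. ]
```

```bash
python3 -m creep '[[[0,0,0,0,0,-0.12],[0,0,0,0,0,-0.12],[0,0,0,0,0,-0.12],[0,0,0,0,0,-0.12],[0,0,0,0,0,-0.12],[0,0,0,0,0,-0.12],[0,0,0,0,0,-0.12],[0,0,0,0,0,-0.12],[0,0,0,0,0,-0.12],[0,0,0,0,0,-0.12],[0,0,0,0,0,-0.12],[0,0,0,0,0,-0.12],[0,0,0,0,0,-0.12],[0,0,0,0,0,-0.12],[0,0,0,0,0,-0.12],[0,0,0,0,0,-0.12],[0,0,0,0,0,-0.12],[0,0,0,0,0,-0.12],[0,0,0,0,0,-0.12],[0,0,-0.02,0,0,-0.12]]]' 0
python3 - <<'E'
from h import *
from scipy.spatial.transform import Rotation as R
s=readout.read_state(); m=R.from_quat(s['tcp_rot']).as_matrix()
print(s['qpos'].round(3), (m.T@(np.array([522,58.5,s['ee_pos'][2]])-s['ee_pos'])).round(1))
E
```

```text
t: 2.52
ee_pos: [137.7, -479.2, 248.7]
tcp_rot: [0.849, 0.529, 0.001, -0.002]
wrist_force: [0.1, 0.2, -0.4]
gripper_width: 85.1
[-1.291  0.212  0.009  1.372  0.    -0.835] [652.  108.3   1.9]
```

```bash
python3 -m creep '[[[0.0326,0.0054,0,0,0,0],[0.0326,0.0054,0,0,0,0],[0.0326,0.0054,0,0,0,0],[0.0326,0.0054,0,0,0,0],[0.0326,0.0054,0,0,0,0],[0.0326,0.0054,0,0,0,0],[0.0326,0.0054,0,0,0,0],[0.0326,0.0054,0,0,0,0],[0.0326,0.0054,0,0,0,0],[0.0326,0.0054,0,0,0,0],[0.0326,0.0054,0,0,0,0],[0.0326,0.0054,0,0,0,0],[0.0326,0.0054,0,0,0,0],[0.0326,0.0054,0,0,0,0],[0.0326,0.0054,0,0,0,0],[0.0326,0.0054,0,0,0,0],[0.0326,0.0054,0,0,0,0],[0.0326,0.0054,0,0,0,0],[0.0326,0.0054,0,0,0,0],[0.0326,0.0054,0,0,0,0]]]'
python3 -m creep '[[[0,0,0,0,0,-0.12],[0,0,0,0,0,-0.12],[0,0,0,0,0,-0.12],[0,0,0,0,0,-0.12],[0,0,0,0,0,-0.12],[0,0,0,0,0,-0.12],[0,0,0,0,0,-0.12],[0,0,0,0,0,-0.12],[0,0,0,0,0,-0.12],[0,0,0,0,0,-0.12],[0,0,0,0,0,-0.12],[0,0,0,0,0,-0.12],[0,0,0,0,0,0],[0,0,0,0,0,0]]]'
python3 - <<'E'
from h import *
from scipy.spatial.transform import Rotation as R
s=readout.read_state(); m=R.from_quat(s['tcp_rot']).as_matrix()
print(s['qpos'].round(3), (m.T@(np.array([522,58.5,s['ee_pos'][2]])-s['ee_pos'])).round(1), m.round(4))
i=camera_info("wrist"); im=camera("wrist"); cv2.imwrite("pics/wrist1.png",im[:,:,::-1])
import pickle; pickle.dump((i,s),open("w1.pkl","wb"))
E
```

```text
t: 4.18
ee_pos: [526.0, 56.7, 251.3]
tcp_rot: [0.85, 0.527, 0.0, 0.0]
wrist_force: [0.2, -0.8, 0.6]
gripper_width: 85.2
t: 5.35
ee_pos: [525.3, 55.1, 251.3]
tcp_rot: [0.294, 0.956, -0.0, 0.0]
wrist_force: [-0.8, -0.6, -1.0]
gripper_width: 85.7
[ 0.104  0.27   0.09   1.39  -0.    -0.87 ] [ 4.6  1.  -0. ] [[-0.8273  0.5617  0.    ]
 [ 0.5617  0.8273 -0.    ]
 [-0.     -0.     -1.    ]]
```

View pics/wrist1.png

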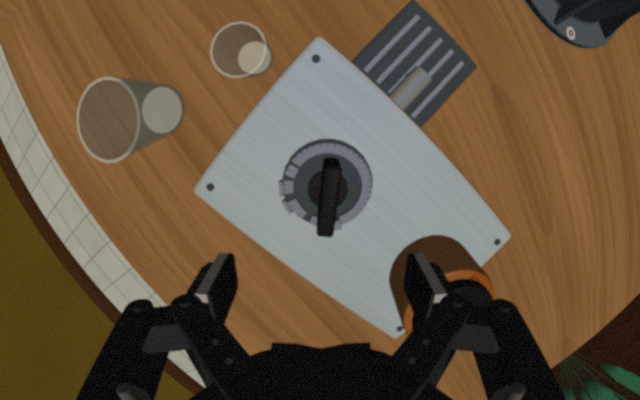

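```bash
python3 - <<'E'
import cv2
im=cv2.imread("pics/wrist1.png")[130:250,260:400]
cv2.imwrite("pics/wrist1z.png",cv2.resize(im,None,fx=5,fy=5,interpolation=cv2.INTER_CUBIC))
E
```

```text
(no output)
```

View pics/wrist1z.png

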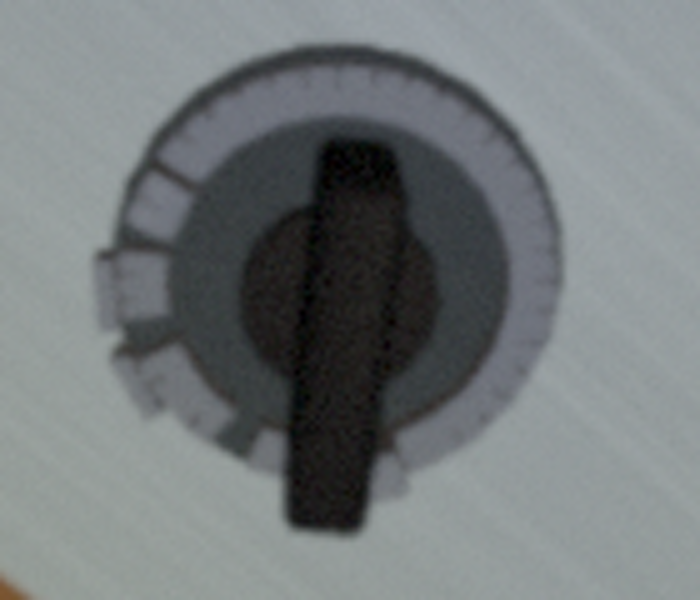

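```bash
cat >> h.py <<'E'
def zpx(p,o=(260,130),k=5): return np.array(p,float)/k+np.array(o)-0.5+0.5/k
E
python3 - <<'E'
from h import *
import pickle
i,s=pickle.load(open("w1.pkl","rb"))
P=lambda p,z: atz(i,zpx(p),z,True)
q=[P(p,168) for p in [(314,190),(289,523),(405,190),(368,527)]]
for a in q: print(a.round(1))
for a,b in ((0,1),(2,3)):
    d=q[b]-q[a]; print(np.arctan2(d[1],d[0]))
c=sum(q)/4; print("bar centre",c)
# crown outer points at z 123
cp=[(340,62),(540,200),(557,290),(200,120),(490,415)]
from scipy.optimize import least_squares
W=np.array([P(p,123)[:2] for p in cp])
r=least_squares(lambda x: np.hypot(*(W-x).T)-43,[522,58]); print("crown",r.x,r.fun.round(1))
for C in (r.x,):
  for nm,p in (("mid",(240,430)),("third",(150,333)),("tab1",(105,290)),("tab2",(137,385)),("first?",(392,440))):
    w=P(p,123)[:2]-C; print(nm,np.hypot(*w).round(1),np.arctan2(w[1],w[0]).round(3))
E
```

```text
[508.2  33.5 168. ]
[542.6  77.2 168. ]
[496.8  41.1 168. ]
[532.4  85.  168. ]
0.9033006489433589
0.8891327339084194
bar centre [520.02082422  59.18724576 168.        ]
crown [523.93354919  60.31662499] [ 0.5  0.5  0.4 -3.3 -3.3]
mid 31.1 0.442
third 33.1 -0.374
tab1 40.5 -0.624
tab2 39.3 -0.13
first? 31.8 1.402
```

```bash
python3 -m creep '[[[0.0064,0.0009,0.01,0,0,0],[0,0,0.02,0,0,0.078],[0,0,0.025,0,0,0],[0,0,0,0,0,0],[0,0,0,0,0,0]]]'
cat >> h.py <<'E'
def shot(tag,box,k):
    import pickle
    s=readout.read_state(); i=camera_info("wrist"); im=camera("wrist")[:,:,::-1]
    cv2.imwrite(f"pics/{tag}.png",im); x0,y0,x1,y1=box
    cv2.imwrite(f"pics/{tag}z.png",cv2.resize(im[y0:y1,x0:x1],None,fx=k,fy=k,interpolation=cv2.INTER_CUBIC))
    pickle.dump((i,s),open(tag+".pkl","wb")); return i,s
E
python3 - <<'E'
from h import *
from scipy.spatial.transform import Rotation as R
i,s=shot("w2",(220,120,420,270),4)
m=R.from_quat(s['tcp_rot']).as_matrix(); print(m.round(4),s['ee_pos'],np.arctan2(m[1,1],m[0,1]),s['t'],s['torque'])
E
```

```text
t: 5.82
ee_pos: [519.7, 59.3, 196.0]
tcp_rot: [0.33, 0.944, -0.0, -0.001]
wrist_force: [0.2, 0.2, 0.2]
gripper_width: 85.4
[[-7.823e-01  6.229e-01 -2.100e-03]
 [ 6.229e-01  7.823e-01 -3.000e-04]
 [ 1.500e-03 -1.500e-03 -1.000e+00]] [519.71307113  59.27078795 196.02440651] 0.8983703916387651 5.8167 [ 0.03985112  0.00972148 -0.00996397]
```

View pics/w2.png

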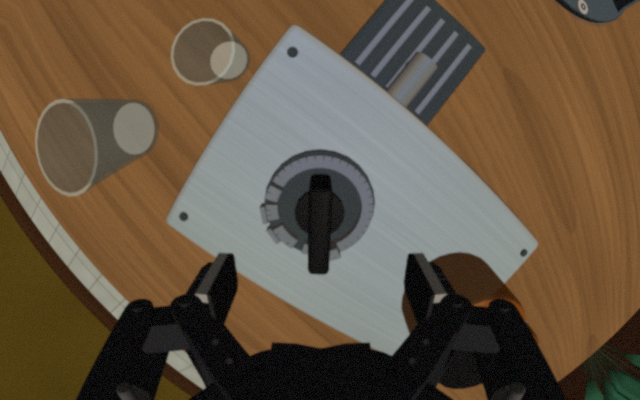

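View pics/w2z.png

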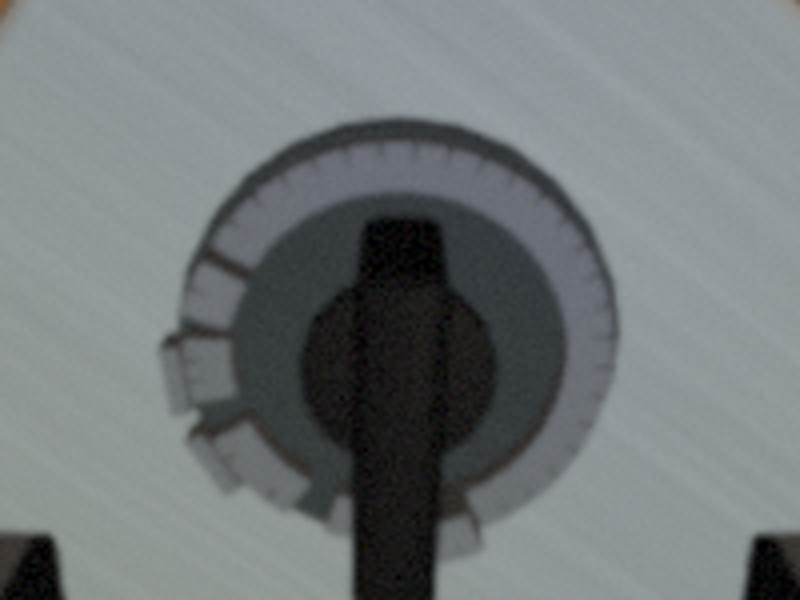

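```bash
cat >> h.py <<'E'
def barfit(tag,rows,zt=168,half=30,thr=None):
    import pickle
    from scipy.spatial.transform import Rotation as R
    i,s=pickle.load(open(tag+".pkl","rb")); m=R.from_quat(s['tcp_rot']).as_matrix()
    g=cv2.cvtColor(cv2.imread(f"pics/{tag}.png"),cv2.COLOR_BGR2GRAY).astype(float)
    g=cv2.GaussianBlur(g,(3,3),0)
    Lp,Rp=[],[]
    for v in rows:
        c0=320; gr=np.diff(g[v])
        l=np.argmin(gr[c0-half:c0])+c0-half; r=np.argmax(gr[c0:c0+half])+c0
        def sub(k,sg):
            a,b,c=[sg*gr[k+j] for j in(-1,0,1)]; d=a-2*b+c
            return k+0.5+(0.5*(a-c)/d if abs(d)>1e-6 else 0)
        Lp.append((sub(l,-1),v)); Rp.append((sub(r,1),v))
    T=lambda p:(m.T@(atz(i,p,zt,True)-s['ee_pos']))[:2]
    out=[]
    for E in (Lp,Rp):
        q=np.array([T(p) for p in E]); k=np.polyfit(q[:,1],q[:,0],1)
        res=q[:,0]-np.polyval(k,q[:,1]); ok=abs(res)<1.0; k=np.polyfit(q[ok,1],q[ok,0],1)
        out.append(k); print("x = %.4f*y + %.2f"%tuple(k),"rms",res[ok].std().round(2),ok.sum(), q[0].round(1),q[-1].round(1))
    return np.array(Lp),np.array(Rp)
E
python3 - <<'E'
from h import *
a,b=barfit("w2",range(200,268))
print(a[::10],b[::10])
i,s=__import__("pickle").load(open("w2.pkl","rb"))
g=cv2.cvtColor(cv2.imread("pics/w2.png"),cv2.COLOR_BGR2GRAY)
print(g[240,295:345]); print(g[262:284,320]); print(g[168:200,320])
E
```

```text
x = 0.1943*y + -10.79 rms 0.59 24 [-12.9 -21.4] [-7.7 24.8]
x = -0.2408*y + 11.21 rms 0.6 31 [ 12.4 -21.4] [ 5.6 24.8]
[[297.58741259 200.        ]
 [294.33333333 210.        ]
 [295.72727273 220.        ]
 [302.65822785 230.        ]
 [296.51785714 240.        ]
 [307.69205298 250.        ]
 [307.84507042 260.        ]] [[340.60902256 200.        ]
 [343.59292035 210.        ]
 [342.48611111 220.        ]
 [334.98275862 230.        ]
 [329.74626866 240.        ]
 [329.4047619  250.        ]
 [328.46783626 260.        ]]
[103  93  76  62  59  60  60  56  61  53  51  48  44  25  15  23  23  26
  21  16  25  22  17  30  28  25  27  22  18  30  24  25  19  19  21  41
  50  51  52  49  51  47  51  53  56  67  79  91 102 108]
[ 22  21  14  24  27  13  26  18  22  20  24  55 104 132 144 146 150 149
 152 151 145 149]
[76 64 57 58 55 42 35  2  9  3  9  5  0 18  6 11 11 14  5  0 10 19 16 11
 27 28 25 27 28 32 25 19]
```

```bash
python3 - <<'E'
from h import *
a,b=barfit("w2",list(range(192,198))+list(range(232,269)),half=15)
E
```

```text
x = -0.0169*y + -7.30 rms 0.13 43 [ -7.  -26.4] [-7.7 25.6]
x = -0.0549*y + 6.78 rms 0.21 42 [  8.  -26.4] [ 5.6 25.6]
```

```bash
python3 - <<'E'
from h import *
import pickle
from scipy.spatial.transform import Rotation as R
i,s=pickle.load(open("w2.pkl","rb")); m=R.from_quat(s['tcp_rot']).as_matrix()
for p in [(318,273.2),(319,190.5)]: print((m.T@(atz(i,p,168,True)-s['ee_pos'])).round(1))
print((m.T@(atz(i,(319.5,175),132,True)-s['ee_pos'])).round(1))
E
python3 -m creep '[[[0,0,0.01,0,0,0.03],[0,0,0.01,0,0,0],[0,0,0,0,0,0],[0,0,0,0,0,0]]]'
python3 - <<'E'
from h import *
i,s=shot("w3",(250,150,390,310),4)
print(s['ee_pos'],s['t'])
g=cv2.cvtColor(cv2.imread("pics/w3.png"),cv2.COLOR_BGR2GRAY)
print(g[270:310,320]); print(g[175:215,320])
E
```

```text
[-1.1 29.6 28. ]
[ -0.3 -27.3  28.1]
[ -0.1 -26.9  64.1]
t: 6.2
ee_pos: [520.4, 59.4, 176.6]
tcp_rot: [0.343, 0.939, -0.0, -0.0]
wrist_force: [-0.6, -0.2, 0.7]
gripper_width: 85.1
[520.42637573  59.35022982 176.61092334] 6.2
[ 28  21  18   8  22  29  25   8  24  26  17  20  24  23  13  19  21  25
  19  39  85 136 144 144 147 148 148 145 144 147 147 148 147 148 146 142
 144 145 145 146]
[62 57 55 61 57 48 24  8  7  3 15 11  8  1  4  8 13 16  1  0 12  6 10  5
  7 15 18 22 25 26 19 27 32 21 26 29 28 25 25 20]
```

View pics/w3z.png

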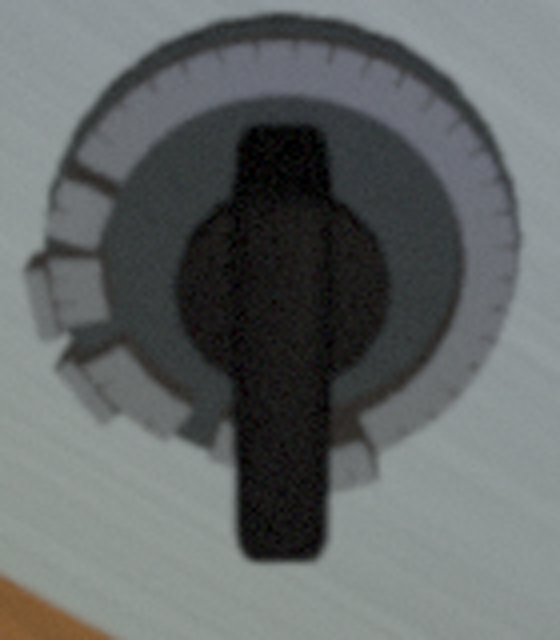

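```bash
python3 - <<'E'
from h import *
a,b=barfit("w3",list(range(200,206))+list(range(246,286)),half=17)
import pickle
from scipy.spatial.transform import Rotation as R
i,s=pickle.load(open("w3.pkl","rb")); m=R.from_quat(s['tcp_rot']).as_matrix()
print(np.arctan2(m[1,1],m[0,1]))
for p in [(320,290.3),(320,201)]: print((m.T@(atz(i,p,168,True)-s['ee_pos'])).round(1))
E
```

```text
x = 0.0354*y + -6.87 rms 0.24 42 [ -6.5 -28.4] [-6.1 25.5]
x = -0.0173*y + 7.29 rms 0.16 43 [  7.4 -28.4] [ 6.7 25.4]
0.8706350394870535
[ 0.3 29.4  8.6]
[  0.3 -27.9   8.6]
```

```bash
python3 -m creep '[[[0.0002,0.0007,0.01,0,0,0.005],[0,0,0.01,0,0,0],[0,0,0.01,0,0,0],[0,0,0.008,0,0,0],[0,0,0.004,0,0,0],[0,0,0,0,0,0],[0,0,0,0,0,0],[0,0,0,0,0,0],[0,0,0,0,0,0],[0,0,0,0,0,0],[0,0,0,0,0,0]]]' 190
python3 - <<'E'
from h import *
i,s=shot("w4",(220,200,420,350),4)
print(s['ee_pos'],s['t'],s['torque'],s['wrist_force'],s['gripper_width'])
E
```

```text
t: 7.17
ee_pos: [520.9, 60.0, 134.6]
tcp_rot: [0.346, 0.938, 0.0, 0.0]
wrist_force: [0.3, -0.6, -0.6]
gripper_width: 21.9
[520.94103171  60.04092483 134.58487492] 7.1667 [-0.01941616 -0.04649647 -0.00215777] [ 0.33337513 -0.56294955 -0.57455135] 21.89945866598857
```

View pics/w4z.png

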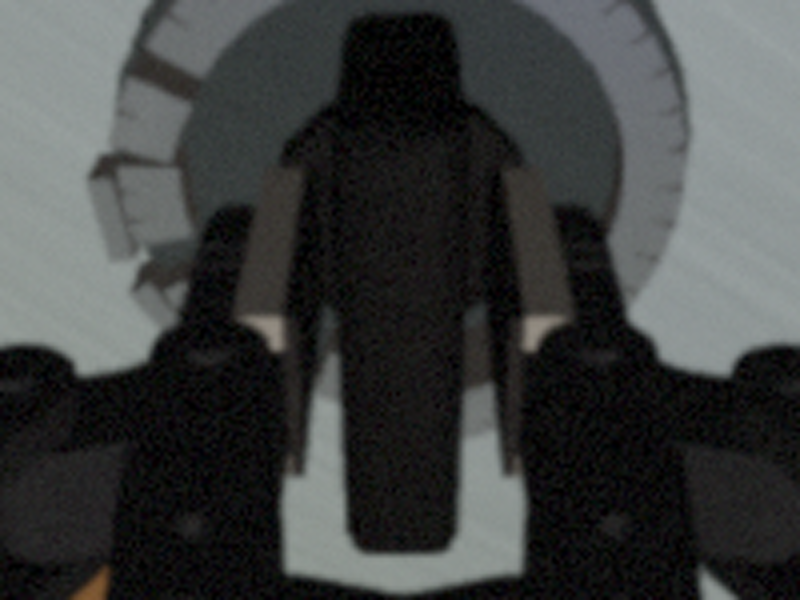

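```bash
S='
from h import *
from scipy.spatial.transform import Rotation as R
s=readout.read_state(); m=R.from_quat(s["tcp_rot"]).as_matrix()
print(round(s["t"],2),s["ee_pos"].round(2),round(float(np.arctan2(m[1,1],m[0,1])),4),"F",s["wrist_force"].round(2),"Ft",(m.T@s["wrist_force"]).round(2),"T",s["torque"].round(3),"w",round(s["gripper_width"],2))'
echo "$S" > st.py
python3 -m creep '[[[0,0,0,0,0,0],[0,0,0,0,0,0]]]' 210 >/dev/null; python3 st.py
python3 -m creep '[[[0,0,0,0,0,0],[0,0,0,0,0,0]]]' 214 >/dev/null; python3 st.py
python3 -m creep '[[[0,0,0,0,0,0],[0,0,0,0,0,0]]]' 217 >/dev/null; python3 st.py
```

```text
7.38 [520.8   60.06 134.38] 0.8653 F [ 0.36 -0.18 -0.61] Ft [-0.39  0.1   0.61] T [-0.029 -0.001 -0.012] w 14.74
7.55 [520.96  59.86 134.42] 0.8651 F [ 1.32 -1.08  0.41] Ft [-1.7   0.03 -0.41] T [-0.4   -0.224 -0.007] w 13.88
7.72 [520.96  59.92 134.47] 0.8651 F [ 1.66 -3.09  2.33] Ft [-3.27 -1.28 -2.33] T [-0.543 -0.256  0.049] w 13.33
```

```bash

python3 -m creep '[[[-0.0002,0,0,0,0,0],[0,0,0,0,0,0]]]' 224 >/dev/null; python3 st.py
python3 -m creep '[[[0,0,0,0,0,0],[0,0,0,0,0,0],[0,0,0,0,0,0]]]' 255 >/dev/null; python3 st.py
```

```text
7.88 [520.95  59.86 134.47] 0.8652 F [-0.53 -1.43  5.82] Ft [-0.52 -1.43 -5.82] T [-0.463  0.02   0.032] w 12.98
8.13 [520.98  59.89 134.48] 0.8653 F [-1.33 -2.43  5.29] Ft [-0.57 -2.71 -5.29] T [-0.447  0.011  0.091] w 13.03
```

```bash

python3 -m creep '[[[0,0,-0.001,0,0,0],[0,0,-0.001,0,0,0],[0,0,-0.001,0,0,0],[0,0,0,0,0,0]]]' >/dev/null; python3 st.py
python3 -m creep '[[[0,0,-0.001,0,0,0],[0,0,-0.001,0,0,0],[0,0,-0.001,0,0,0],[0,0,0,0,0,0]]]' >/dev/null; python3 st.py
```

```text
8.47 [520.9   59.89 137.19] 0.8652 F [ 4.28 -1.03 -6.65] Ft [-3.93  1.99  6.65] T [-0.402 -0.919 -0.057] w 13.06
8.8 [520.89  59.9  140.27] 0.8652 F [ 5.08 -1.76 -8.47] Ft [-5.01  1.95  8.47] T [-0.358 -1.014  0.005] w 13.0
```

```bash

python3 -m creep '[[[0,0,-0.001,0,0,0],[0,0,-0.001,0,0,0],[0,0,-0.001,0,0,0],[0,0,-0.0006,0,0,0],[0,0,0,0,0,0],[0,0,0,0,0,0]]]' >/dev/null; python3 st.py
```

```text
9.3 [520.88  59.89 143.71] 0.8652 F [ 5.2  -1.74 -8.87] Ft [-5.08  2.05  8.87] T [-0.41  -1.102  0.047] w 12.94
```

```bash

python3 -m creep '[[[0,0,0,0,0,0.03],[0,0,0,0,0,0.06],[0,0,0,0,0,0.06],[0,0,0,0,0,0.06],[0,0,0,0,0,0.06],[0,0,0,0,0,0.03],[0,0,0,0,0,0]]]' >/dev/null; python3 st.py
python3 -m creep '[[[0,0,0,0,0,0.04],[0,0,0,0,0,0.06],[0,0,0,0,0,0.06],[0,0,0,0,0,0.06],[0,0,0,0,0,0.06],[0,0,0,0,0,0.06],[0,0,0,0,0,0.06],[0,0,0,0,0,0],[0,0,0,0,0,0]]]' >/dev/null; python3 st.py
python3 - <<'E'
from h import *
i,s=shot("w5",(220,200,420,350),4)
E
```

```text
9.88 [520.96  59.81 143.71] 0.5629 F [ 5.73 -1.18 -8.68] Ft [-4.06  4.22  8.68] T [-0.425 -1.24  -0.007] w 12.85
10.63 [521.04  59.72 143.73] 0.1646 F [ 5.69 -2.51 -9.29] Ft [-3.41  5.2   9.29] T [-0.622 -1.315 -0.056] w 12.93
```

View pics/w5z.png

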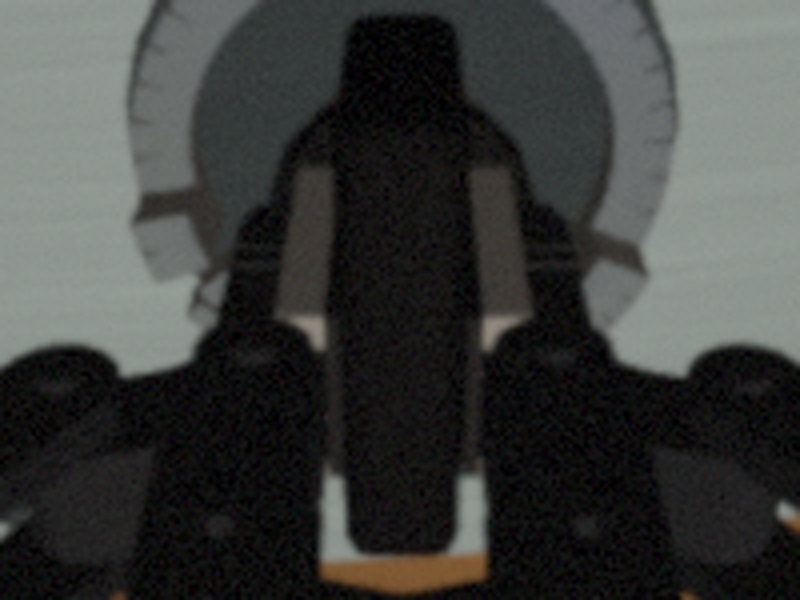

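```bash

python3 -m creep '[[[0,0,0,0,0,0.05],[0,0,0,0,0,0.06],[0,0,0,0,0,0.06],[0,0,0,0,0,0.06],[0,0,0,0,0,0.06],[0,0,0,0,0,0.03],[0,0,0.0005,0,0,0],[0,0,0.0005,0,0,0],[0,0,0.0005,0,0,0],[0,0,0,0,0,0],[0,0,0,0,0,0]]]' >/dev/null; python3 st.py
```

```text
11.6 [521.07  59.59 142.26] -0.155 F [ 5.82 -3.33 -8.81] Ft [-2.38  6.26  8.82] T [-0.796 -1.316  0.01 ] w 13.28
```

```bash

python3 -m creep '[[[0,0,0,0,0,0],[0,0,0,0,0,0],[0,0,0,0,0,0]]]' 209 >/dev/null; python3 st.py
python3 - <<'E'
from h import *
i,s=shot("w6",(220,200,420,350),4)
E
```

```text
11.85 [520.74  60.09 142.59] -0.1547 F [-0.01  0.02 -0.03] Ft [ 0.02 -0.01  0.03] T [-0.003  0.023 -0.052] w 15.33
```

View pics/w6z.png

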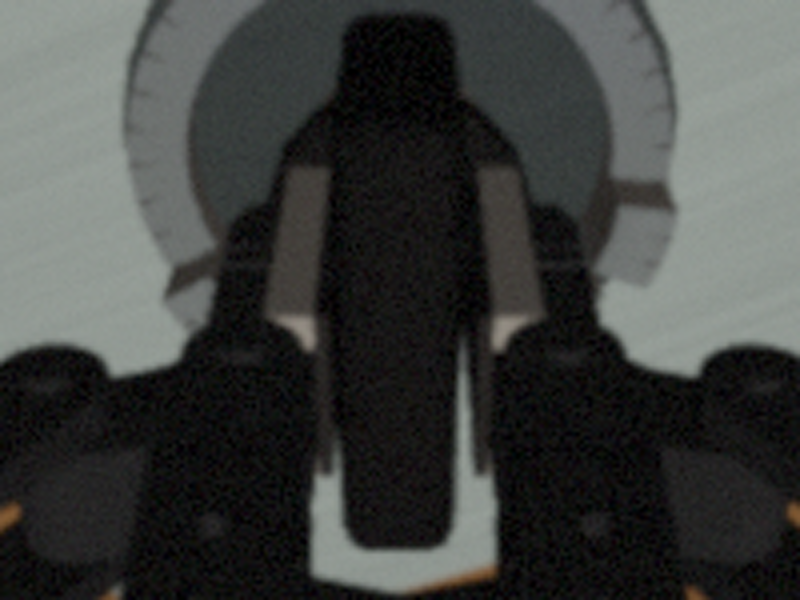

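```bash

python3 -m creep '[[[0,0,0,0,0,0.02],[0,0,0,0,0,0.02],[0,0,0,0,0,0.02],[0,0,0,0,0,0.02],[0,0,0,0,0,0.02],[0,0,0,0,0,0]]]' >/dev/null; python3 st.py
python3 -m creep '[[[0,0,0,0,0,0.015],[0,0,0,0,0,0.015],[0,0,0,0,0,0]]]' >/dev/null; python3 st.py
python3 -m creep '[[[0,0,0,0,0,0.015],[0,0,0,0,0,0.015],[0,0,0,0,0,0]]]' >/dev/null; python3 st.py
python3 - <<'E'
from h import *
i,s=shot("w7",(220,200,420,350),4)
E
```

```text
12.4 [521.01  59.73 142.43] -0.2568 F [ 1.03 -3.49 -0.25] Ft [-3.12  1.89  0.25] T [-0.748 -0.377  0.106] w 15.3
12.65 [520.99  59.77 142.4 ] -0.2863 F [ 2.77 -4.5  -0.8 ] Ft [-3.53  3.93  0.8 ] T [-0.878 -0.452  0.061] w 15.36
12.9 [520.95  59.77 142.36] -0.316 F [ 1.97 -5.14 -0.49] Ft [-4.27  3.47  0.49] T [-0.967 -0.521  0.076] w 15.51
```

View pics/w7z.png

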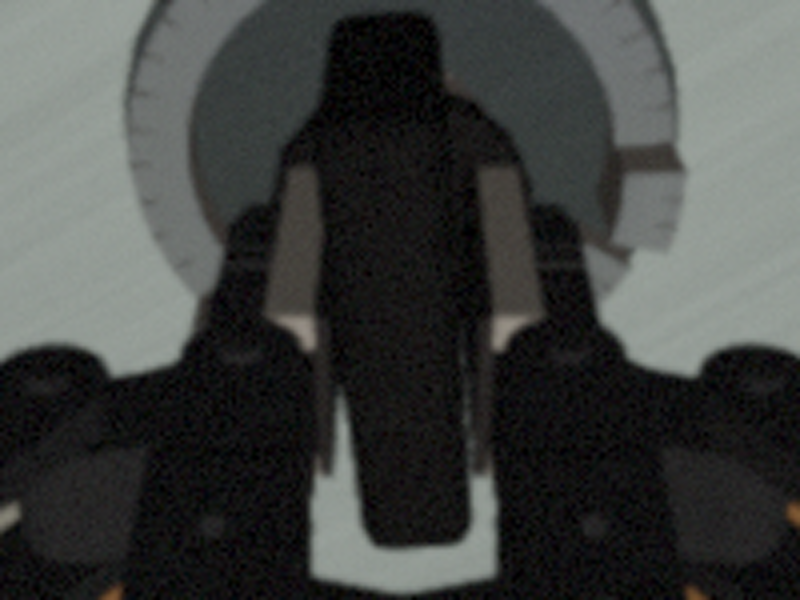

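```bash

for k in 1 2; do python3 -m creep '[[[0,0,0,0,0,0.015],[0,0,0,0,0,0.015],[0,0,0,0,0,0]]]' >/dev/null; python3 st.py; done
python3 - <<'E'
from h import *
i,s=shot("w8",(220,200,420,350),4)
E
```

```text
13.2 [520.95  59.76 142.27] -0.346 F [ 3.95 -4.73 -2.57] Ft [-3.11  5.32  2.57] T [-0.906 -0.624  0.049] w 15.42
13.45 [520.73  59.93 142.3 ] -0.3757 F [ 0.7  -2.12 -1.18] Ft [-1.72  1.43  1.18] T [-0.626 -0.161  0.059] w 15.4
```

View pics/w8z.png

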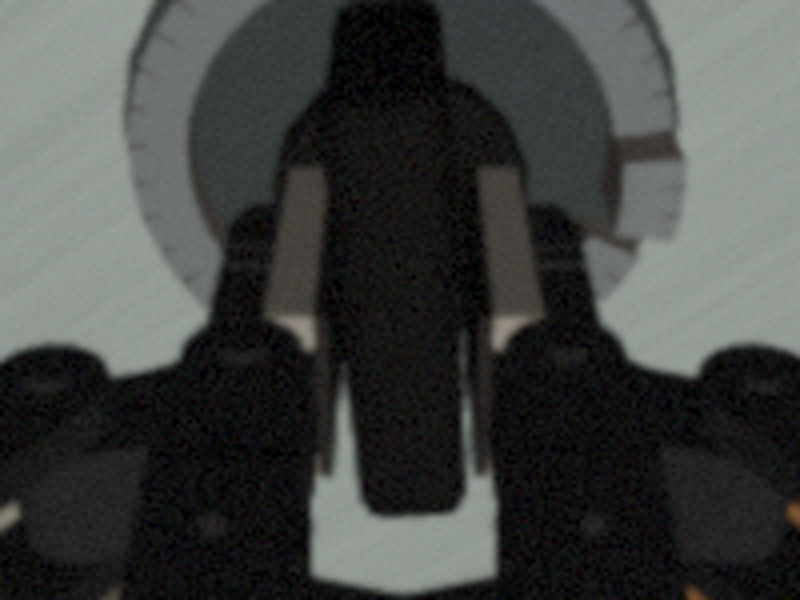

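```bash

python3 -m creep '[[[0,0,0,0,0,0],[0,0,0,0,0,0],[0,0,0,0,0,0],[0,0,0,0,0,0]]]' 90 >/dev/null; python3 st.py
python3 -m creep '[[[0,0,-0.005,0,0,0],[0,0,-0.01,0,0,0],[0,0,-0.015,0,0,0],[0,0,-0.015,0,0,0],[0,0,0,0,0,0],[0,0,0,0,0,0]]]' >/dev/null; python3 st.py
python3 - <<'E'
from h import *
i,s=shot("w9",(240,130,400,290),4)
im=camera("side")[:,:,::-1]; cv2.imwrite("pics/side9z.png",cv2.resize(im[140:300,290:440],None,fx=4,fy=3.75,interpolation=cv2.INTER_CUBIC))
E
```

```text
13.83 [520.86  60.05 142.42] -0.3746 F [0.36 0.08 0.05] Ft [ 0.21  0.31 -0.05] T [-0.024  0.001 -0.021] w 55.19
14.33 [521.6   60.01 188.69] -0.3747 F [0.32 0.15 0.51] Ft [ 0.26  0.25 -0.5 ] T [-0.021  0.002  0.016] w 55.23
```

View pics/w9z.png

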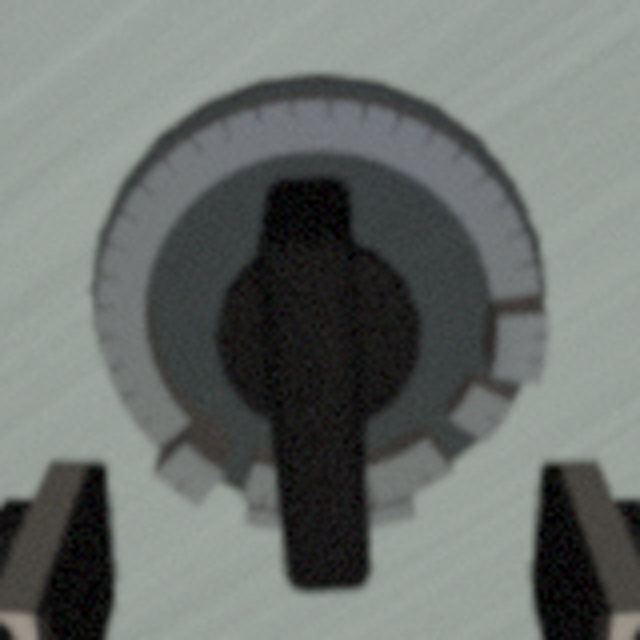

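View pics/side9z.png

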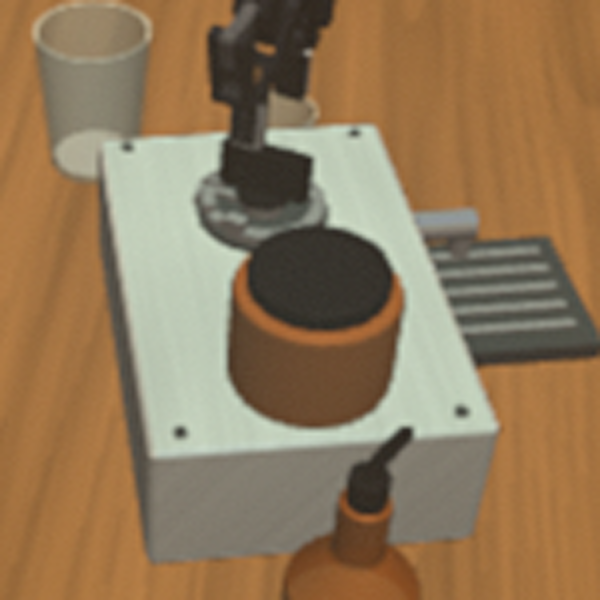

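```bash
python3 - <<'E'
from h import *
import pickle
from scipy.spatial.transform import Rotation as R
# front edge zoom row -> implied lift, front end 30 mm from axis C along bar; calibrate C on seated w4
def row(tag,lift,th,C=(521.3,60.2)):
    i,s=pickle.load(open(tag+".pkl","rb"))
    P=[C[0]+30*np.cos(th),C[1]+30*np.sin(th),168+lift]
    return (proj(i,P,True)[1]-200)*4
print("w4 seated",row("w4",0,.865),"obs 552")
print("w6 land",row("w6",7,-.155),"obs 548")
for th in (-.3,-.34): print("w8",row("w8",0,th),row("w8",7,th),"obs 515")
i,s=pickle.load(open("w9.pkl","rb"))
for l in (0,7):
    print("w9 front",(proj(i,[521.3+30*np.cos(-.33),60.2+30*np.sin(-.33),168+l],True)[1]-130)*4,"obs 588")
barfit("w9",list(range(240,272)),half=17)
E
```

```text
w4 seated 564.0000497551637 obs 552
w6 land 561.775878182405 obs 548
w8 524.5805054034481 562.480174295491 obs 515
w8 524.9795116638743 562.8841351422757 obs 515
w9 front 599.9797918295253 obs 588
w9 front 625.445069840431 obs 588
x = 0.0748*y + -7.47 rms 0.06 32 [-7.5  0.7] [-5.8 22.7]
x = 0.0538*y + 6.17 rms 0.08 32 [6.3 0.7] [ 7.3 22.7]
```

```bash
python3 -m creep '[[[0,0,-0.02,0,0,0],[0,0,-0.03,0,0,0],[0,0,-0.02,0,0,0],[0,0,0,0,0,0],[0,0,0,0,0,0],[0,0,0,0,0,0]]]'
python3 - <<'E'
from h import *
a=cv2.imread("pics/top0.png").astype(int); b=camera("top")[:,:,::-1].astype(int)
a1=cv2.imread("pics/side0.png").astype(int); b1=camera("side")[:,:,::-1].astype(int)
for nm,A,B,x in (("bottle",a,b,(176,236,218,270)),("glass",a,b,(360,215,386,242)),("jar",a,b,(364,154,404,196)),("bottle s",a1,b1,(355,250,398,345)),("jar s",a1,b1,(297,140,328,188))):
    print(nm,abs(A-B)[x[1]:x[3],x[0]:x[2]].mean().round(1))
for q in ("bottle","glass","jar"):
  for n in("top","side"):
    for r in outline_of(n,q)[:1]: print(q,n,r["score"],r["pixel"])
E
python3 st.py
```

```text
t: 14.93
ee_pos: [520.6, 59.9, 256.3]
tcp_rot: [0.826, 0.563, -0.001, -0.0]
wrist_force: [0.1, 0.1, -0.2]
gripper_width: 55.2
bottle 5.0
glass 20.2
jar 7.8
bottle s 3.7
jar s 4.6
bottle top 0.8 [195.0, 251.9]
bottle side 0.29 [354.9, 186.7]
glass top 0.58 [376.5, 230.3]
glass side 0.52 [358.5, 168.0]
jar top 0.61 [384.0, 174.6]
jar side 0.82 [313.8, 154.8]
15.33 [520.8   59.88 257.15] -0.3748 F [-0.36 -0.    0.09] Ft [-0.13 -0.33 -0.09] T [-0.035 -0.025  0.021] w 55.37
```

```bash
python3 - <<'E'
from h import *
b=camera("top")[:,:,::-1]; cv2.imwrite("pics/top9z.png",cv2.resize(b[145:305,165:405],None,fx=3,fy=3,interpolation=cv2.INTER_CUBIC))
E
```

```text
(no output)
```

View pics/top9z.png

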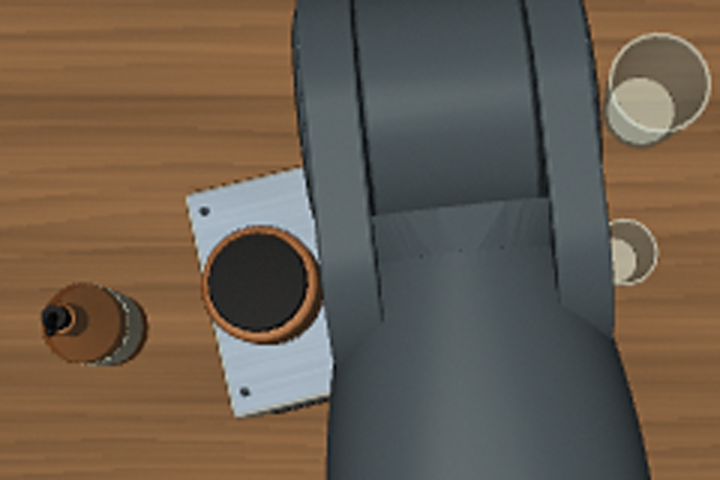

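The top picture shows the bottle at about (197, 253), the jar at (383, 172) and the right side of the glass at (383, 229), all as at the start. The arm hides part of the glass, which explains its larger pixel difference. I'm handing in.

```bash
python3 -c "
from plant import workorder; print(workorder.sign_off())"
```

```text
the job is handed in; nothing more can be done
None
```

The handle is in the third notch (large measure), released, and the job is handed in; no verdict is reported.

**What I did**
1. I gripped the wing bar and closed the fingers in small steps, watching the twist on the wrist.
2. I lifted the handle about 9 mm and turned it to about 1.02 rad with the pin above the lands.
3. I loosened the jaws to about 15 mm so the pin could drop under its spring, then turned in 0.03 rad steps until it snapped down.
4. I opened the gripper, backed straight up and handed in at about 15.4 s.

**What the last checks showed**
- **Handle position:** the wrist pictures show the bar midway between the collar tabs, at a turn of about 1.18 rad.
- **Fully down:** the bar's front edge matches the fully seated height. A constant offset of about 12 pixels in the 4x enlargement (3 image pixels) also appears in the pictures where its height was known.
- **Forces:** wrist force stayed under about 10 N and twist about the handle's axis around 0.1 N m. There is no direct reading of the handle-to-crown force.
- **Bystanders:** the bottle and jar match their starting pictures. The arm partly hid the glass from above. Its visible part, and a side-camera detection, put it where it started.
- **One bad detection:** the side-camera detection of the bottle was a low-score false hit. I disregarded it, because the direct picture comparison shows no movement.

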